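# Fit the plunger of a drop-rod penetrometer and hold it ready over the test cork

## Robot

A 7-joint arm with a two-finger parallel gripper is mounted at the origin on a cart in front of the work surface, level with it; the furniture and walls round the work are solid. World frame = base frame: x ahead of the robot, y to its left, z up, the work surface at z = 0. Lengths are in mm, angles in rad, forces in N, time in s.
With the tool pointing down it reaches from about 400 to 875 mm from the base axis. Payload 4.4 kg.
Tool frame: the origin (TCP) lies on the centre line of the jaws, within the pads' length; the fingertips stand 8 mm ahead of it and the grasp point (between the pads) lies 11 mm behind it; x points along the fingers, z is the direction in which the jaws open and shut, and the axes are right-handed (so a half turn about x gives the same grasp; the last joint's range is limited). The gripper opens to 85 mm and grips with 20 to 120 N. Pads are 22 mm wide; open, the fingers measure 114 mm over their backs; the gripper's body (76 mm by 85 mm) begins 54 mm behind the grasp point. The pads swing forward as they close: fully open they stand 13 mm farther back than shut.
Start: joints at [1.161, 0.628, 0.038, 1.517, -0.027, 0.996, -0.02], TCP at [219.121, -611.967, 239.313] pointing down, gripper open.
Joint ranges: [-3.06, 3.06], [-0.37, 2.12], [-1.25, 1.32], [0.18, 2.47], [-1.1, 4.24], [0.23, 1.98], [-2.94, 2.94]. Speed limits (rad/s): [2.57, 2.57, 3.14, 3.14, 3.14, 3.14, 3.14].

## Interface

Orientations are given as [roll, pitch, yaw] about the fixed x, y, z axes, in that order (R = Rz(yaw) Ry(pitch) Rx(roll)).
In Python, from cell import ctrl, get_image, camera_params gives the robot as it stands. The module is installed in compiled form; this text tells all that it offers.
- The arm moves only by the shell command python3 -m handwheel 'ROWS'. ROWS is text: rows parted by semicolons, each of 7 numbers parted by spaces: the opening, from -1 (shut) to 1 (fully open), then the shift along the tool's x, y, z in mm, then the turn, a rotation vector about the tool's x, y, z in rad. In form: grip x y z wx wy wz; .... A call has 1 to 10 rows; each row shifts and turns the pose as measured when the row begins, along the tool's axes as they then stand; what a row does not reach is not made up. A row lasts 1/10 s, in which the tool goes at most 50 mm and 8.59 degrees, less where a joint would pass 70% of its speed; a pose out of reach is approached as far as the arm can. A call with a gripper value outside its range is refused whole. The fingers move at their own pace and stop on an object; the grip force is fixed at half the most. Time passes only in rows, so rows that do not move let the fingers close. It gives the time, the measured TCP pose, the force and the opening at its end, in the units of the state.
- ctrl.read_state(): the state, without advancing time (a new reading comes with each control period).
- get_image(name): name is "scene" or "top" or "wrist"; returns the picture (480x640x3 uint8, blue, green, red); there is no depth.
- camera_params(name): a dict with "fx", "fy", "cx", "cy" (pixels), "k1" (the pictures are not rectified: a ray, as slopes to the right and down, at radius r is drawn at 1 + k1 r^2 times it, then the intrinsics apply), "eye" and "orientation" of the camera in the world. Camera axes: x right, y up, looking along -z (the intrinsics and any distortion apply to the point x, -y, -z); pixel columns grow to the right and rows downward; lengths in mm; the calibration is good to about 2 mm. A picture is of the moment at which its call begins: read the wrist's pose just before it. camera_params takes no time and is no camera call; for the wrist camera it gives the pose at the moment of the call.
- ctrl.finish_job(): hands the job in, once; it reports no verdict.
The state is a dict: "clock": time; "qpos": joint angles; "qd": joint speeds; "tau": joint torques, N m; "eef_pos": TCP position; "tool_rot": TCP orientation; "force": force on the tool from outside, world axes, zero at the start; "torque": the same for the moment, N m; "width": finger opening in mm.
Only numpy, scipy, OpenCV 4.12 (cv2) and the standard library are available. Lean on these libraries where they do the work, as an engineer would, in place of code of your own. Each camera call takes 0.05 s, during which the arm holds its last target.

## Task

Make the penetrometer ready for a drop: push its specimen stage fully home so that the cork lies under the guides, then take from the wooden block the plunger whose shaft fits the guides and lower it through the upper and then the lower guide until its tip stands a few millimetres above the cork without touching it. Finish while holding it there in the gripper, still and not let go. The other plunger ends standing in its own hole in the block, and the brass weights and the tin stay where they are.

Things in the scene. Friction and masses are not known exactly. Their poses are not given: they have to be found in the camera images.
- penetrometer: Grey cast stand fixed to the table, place and turn vary. Origin on the table under the guides' vertical axis; z up, +x from the axis to the column (away from the robot), y to its left. Base 172 x 104 x 16 mm; column 28 x 46 mm, 74 mm behind the axis; two arms reach forward to 34 mm bosses with brass bushes; a thumbscrew stands out 35 mm to +y, 136 mm high. Nothing of it is higher than 150 mm.
- upper_guide (a point): Middle of the upper guide's mouth: on the guides' axis, level with the top of its bush, 146 mm above the table. Bore 12.5 mm, bush 17 mm long; the mouth is countersunk, 20.5 mm wide at the top narrowing to 12.5 mm over 4 mm. Axes as the penetrometer.
- lower_guide (a point): Middle of the lower guide's mouth, on the same axis 52 mm lower, 94 mm above the table; the same bush (12.5 mm bore, countersunk mouth, 17 mm long, its underside 77 mm above the table). Axes as the penetrometer.
- cork_top (a point): Centre of the test cork's top face, 48.5 mm above the table. The cork (26 mm wide at its foot, 23 at the top, 24 high) is fixed in a low steel cup on the stage and moves with it; with the stage home this point lies exactly under the guides' axis. Axes as the penetrometer.
- stage_tab (a point): Middle of the front face (-x side, to the robot) of the stage's upright push tab: aluminium plate 5 mm thick, 34 mm wide, from 18.5 to 60.5 mm above the table; this point is 46 mm above the table, 119 mm in front of the cork's centre. Free space before it and beside it. Axes as the penetrometer; pushing it to +x slides the stage home.
- stage (a joint): Slide of the specimen stage, m: 0 = fully home against its stop (cork under the guides), grows as it is drawn out to the robot (-x of the penetrometer), 0.05 at most. Starts drawn out 25 to 45 mm. Takes about 2 to 3 N to push and stays where it is left.
- slim_head (a point): Centre of the head of the plunger that fits: a round steel rod, 0.14 to 0.28 kg, 143 mm long, upright. From below: pin 6 mm thick, 16 long; shaft 11 mm thick, 91 long; dark knurled head 25 mm thick, 36 long. The point is half-way up the head, 125 mm above the tip (z: tip to head), 139 mm above the table while in the block. Which of the two holes it stands in varies.
- slim_tip (a point): Flat tip of that plunger's pin, 125 mm below slim_head. In the block it is 14 mm above the table.
- thick_head (a point): Centre of the head of the other plunger, alike but for its shaft, 15 mm thick: too thick for the guides. All other sizes and heights are those of the slim one; it stands in the other hole.
- plunger_block: Wooden block 110 x 52 x 30 mm, fixed, place and turn vary; origin in the middle of its underside, x along its length. Two upright holes, 8 mm wide and 20 mm deep, 30 mm either side of its middle along x; in each stands a plunger's pin with the shaft's shoulder on the block's top, so a plunger is free once lifted 16 mm.
- plunger_slim: The plunger that fits, as a solid; origin at the tip of its pin (slim_tip), z along it to the head.
- brass_weight_large_mid (a point): Bystander: brass calibration weight with a knob, 22 mm wide, 30 mm high; the point is half-way up.
- brass_weight_small_mid (a point): Bystander: brass calibration weight with a knob, 18 mm wide, 24 mm high; the point is half-way up.
- pin_tin_mid (a point): Bystander: round tin with a green lid, 67 mm wide, 25 mm high; the point is half-way up.
- gooseneck_lamp: Lamp fixed on the table to the right of the penetrometer, an obstacle: its head hangs near x 0.48, y 0.06, 40 to 80 mm high; the neck rises to 0.20 m near x 0.57, y -0.02, then falls to the foot near x 0.9, y 0.13.

How it is judged:
By the outcome, as a careful person would: the job done as asked, in the order asked, and still so for the second after the job is handed in, while the arm keeps its last pose, push and grip.
It also fails if it takes over 54 s, if anything falls off the work surface, if the arm or the gripper's body presses on something with over 40 N, if the wrist force passes 120 N, or if a joint passes its speed limit or range.

## Working session

There is one attempt and no reset: what is moved stays moved. The work goes in short steps, Python scripts to look and compute and a shell command to move; the robot and the scene stay as the last step left them, time stands still between calls to the robot, and variables do not carry over. Pictures are saved under pics/ and viewed, and the job is handed in when it is done.

```bash
mkdir -p pics
python3 - <<'E'
from cell import ctrl,get_image,camera_params
import cv2
print(ctrl.read_state())
for n in("scene","top","wrist"):
    print(n,camera_params(n)); cv2.imwrite(f"pics/{n}0.png",get_image(n))
E
```

```text
{'clock': 0.0, 'qpos': array([ 1.16118733,  0.62933063,  0.03843367,  1.51837237, -0.02701718,
        0.99630067, -0.0199875 ]), 'qd': array([-0.00111152,  0.00085565, -0.00158454,  0.0009171 ,  0.00076707,
        0.00100924, -0.00063742]), 'tau': array([ 3.80675292e-04, -5.63395035e+01,  1.22618169e+00, -1.93442702e+01,
        1.09597453e-02,  1.06152578e-02,  6.23443697e-06]), 'eef_pos': array([ 218.92940086, -611.37109117,  238.39756291]), 'tool_rot': array([-3.13893294,  1.56890283,  1.91727479]), 'force': array([-0.61409076,  1.2860918 ,  0.21052817]), 'torque': array([-0.05396224, -0.01295077, -0.00225505]), 'width': 85.50890941624847}
scene {'fx': 536.9565607667181, 'fy': 536.9565607667181, 'cx': 321.4282520893432, 'cy': 235.11648962585508, 'k1': -0.16264752995370105, 'eye': array([169.22861296, 802.26053152, 704.56620257]), 'orientation': array([ 0.83233014,  0.02051761, -2.55221423])}
top {'fx': 585.0744261070638, 'fy': 585.0744261070638, 'cx': 320.9829665718422, 'cy': 240.72969421388706, 'k1': 0.00743444093857716, 'eye': array([ 350.47273429,  269.5234766 , 1225.39785716]), 'orientation': array([ 0.15505632, -0.00658941, -1.56280212])}
wrist {'fx': 362.75181979477793, 'fy': 362.75181979477793, 'cx': 318.5202721453161, 'cy': 238.25966565639453, 'k1': -0.01488983924279404, 'eye': array([ 286.02680708, -588.23491541,  372.83638821]), 'orientation': array([-0.28597709,  0.00152719, -1.2273794 ])}
```

View pics/scene0.png

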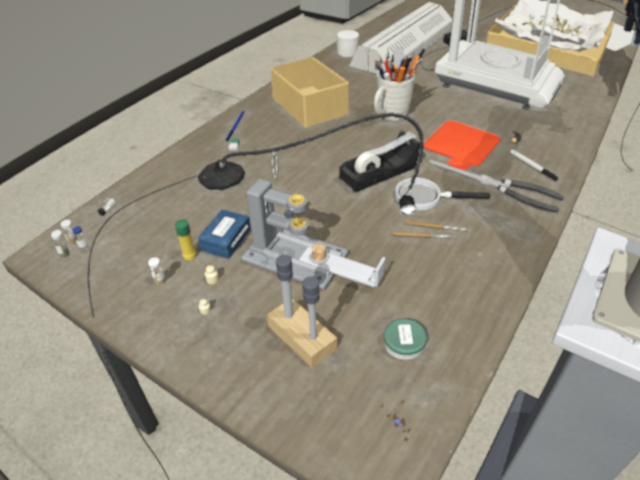

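View pics/top0.png

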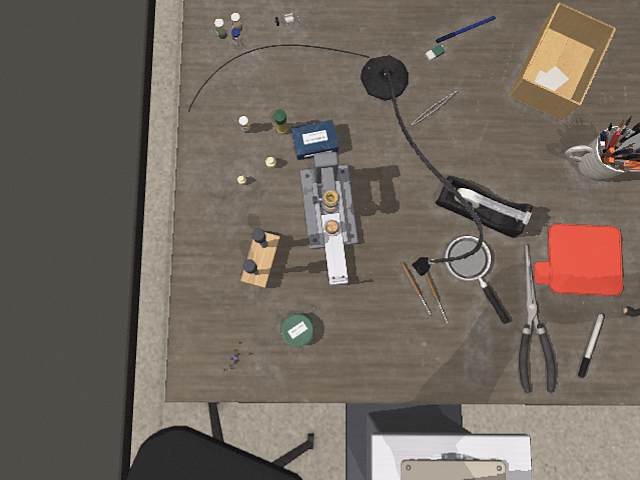

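View pics/wrist0.png

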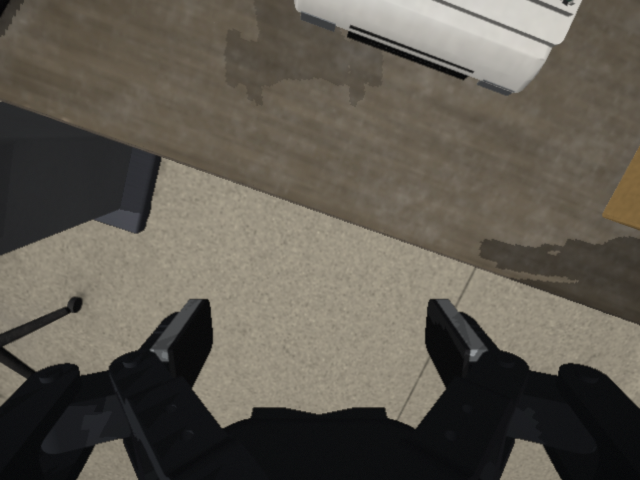

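The scene picture shows the plungers at about (285,265) and (311,290), the guides at (297,202) and the stage tab at (380,270). In the top view, the block is at (261,260), the penetrometer at (330,200) and the tab at (338,280). I'll enlarge these and add helpers.

```bash
cat > h.py <<'E'
import numpy as np, cv2
from scipy.spatial.transform import Rotation as R
from cell import ctrl,get_image,camera_params
def ray(p,u,v):
    K=np.array([[p['fx'],0,p['cx']],[0,p['fy'],p['cy']],[0,0,1]])
    x,y=cv2.undistortPoints(np.array([[[u,v]]],float),K,np.array([p['k1'],0,0,0.]))[0,0]
    return p['eye'],R.from_euler('xyz',p['orientation']).apply([x,-y,-1])
def onz(p,u,v,z):
    e,d=ray(p,u,v); return e+d*(z-e[2])/d[2]
def tri(l):
    A=np.zeros((3,3));b=np.zeros(3)
    for p,u,v in l:
        e,d=ray(p,u,v);d=d/np.linalg.norm(d);P=np.eye(3)-np.outer(d,d);A+=P;b+=P@e
    return np.linalg.solve(A,b)
def proj(p,X):
    c=R.from_euler('xyz',p['orientation']).inv().apply(np.atleast_2d(X)-p['eye'])
    x=c[:,0]/-c[:,2];y=-c[:,1]/-c[:,2];r=1+p['k1']*(x*x+y*y)
    return np.c_[p['fx']*x*r+p['cx'],p['fy']*y*r+p['cy']]
def crop(img,u,v,w,h,s,fn):
    c=img[v:v+h,u:u+w]; cv2.imwrite(fn,cv2.resize(c,None,fx=s,fy=s,interpolation=cv2.INTER_CUBIC))
def pose():
    s=ctrl.read_state();return s['eef_pos'],R.from_euler('xyz',s['tool_rot']),s
E
python3 - <<'E'
from h import *
t=cv2.imread('pics/top0.png');s=cv2.imread('pics/scene0.png')
crop(t,220,140,160,150,5,'pics/t1.png') if 0 else crop(t,230,140,150,150,4,'pics/t1.png')
crop(s,230,170,170,200,3,'pics/s1.png')
E
```

```text
(no output)
```

View pics/t1.png

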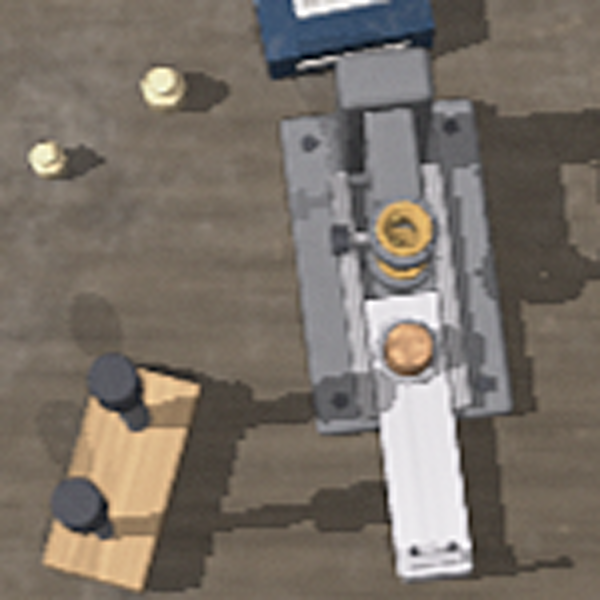

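View pics/s1.png

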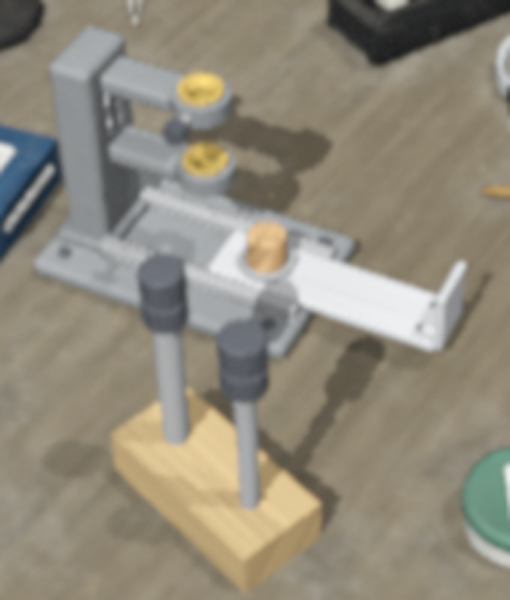

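Slim shaft: at s1 (250,455) it is about 20 px wide, against 27 px for the other one at (172,390). So the slim plunger is the one nearer the robot, with its head at t1 (80,503). Next I measure the points.

Run:
```python
from h import *
pt=camera_params('top');ps=camera_params('scene')
T=lambda u,v:(pt,230+(u+.5)/4-.5,140+(v+.5)/4-.5)
S=lambda u,v:(ps,230+(u+.5)/3-.5,170+(v+.5)/3-.5)
def both(n,t,s,z):
    print(n,'top',onz(*T(*t),z).round(1),'scene',onz(*S(*s),z).round(1),'tri',tri([T(*t),S(*s)]).round(1))
both('upper',(404,227),(201,89),146)
both('lower',(402,262),(206,158),94)
both('cork',(410,348),(267,231),48.5)
both('slimheadtop',(80,502),(243,332),157)
both('thickheadtop',(114,380),(160,268),157)
# tab top edge ends at z 60.5 ; block corners z30
for q in [(397,577),(471,571)]: print('tab',onz(*T(*q),60.5).round(1))
for q in [(465,263),(445,292)]: print('tab S',onz(*S(*q),60.5).round(1))
for q in [(125,362),(200,383),(142,590),(44,563)]: print('blk',onz(*T(*q),30).round(1))
for q in [(321,508),(246,560),(111,438),(192,390)]: print('blk S',onz(*S(*q),30).round(1))
for q in [(280,118),(470,100),(510,410),(320,432)]: print('base',onz(*T(*q),16).round(1))
```

```text
upper top [604.3 246.2 146. ] scene [604.3 246.8 146. ] tri [604.5 246.3 145.5]
lower top [598.8 246.   94. ] scene [604.8 245.7  94. ] tri [600.4 247.2  96.6]
cork top [563.9 240.7  48.5] scene [568.3 238.4  48.5] tri [564.5 241.4  52.6]
slimheadtop top [471.  394.4 157. ] scene [473.7 394.  157. ] tri [471.9 394.7 158.5]
thickheadtop top [527.9 380.2 157. ] scene [531.4 381.  157. ] tri [529.3 381.  157.7]
tab [445.8 246.9  60.5]
tab [449.1 210.   60.5]
tab S [451.4 210.2  60.5]
tab S [449.7 236.3  60.5]
blk [558.5 387.9  30. ]
blk [547.8 348.8  30. ]
blk [440.5 376.4  30. ]
blk [453.9 426.7  30. ]
blk S [440.2 379.5  30. ]
blk S [454.3 427.2  30. ]
blk S [560.  401.9  30. ]
blk S [543.3 350.4  30. ]
base [693.7 309.8  16. ]
base [704.6 208.5  16. ]
base [537.3 187.4  16. ]
base [524.8 286.7  16. ]
```

Run:
```python
from h import *
p,r,s=pose(); print(p.round(1)); print(r.as_matrix().round(3))
```

```text
[ 219.  -611.5  238.6]
[[-0.001  0.941  0.337]
 [ 0.001  0.337 -0.941]
 [-1.    -0.    -0.001]]
```

Run:
```python
from h import *
ps=camera_params('scene');pt=camera_params('top')
for q in [(437,78),(530,105),(562,80),(375,110),(320,122)]: print(q,onz(ps,*q,0).round(0))
for q in [(600,160),(515,95),(570,120),(560,5),(550,225),(165,400),(640,400)]: print(q,onz(pt,*q,0).round(0))
```

```text
(437, 78) [ 706. -587.   -0.]
(530, 105) [ 423. -583.    0.]
(562, 80) [ 385. -803.    0.]
(375, 110) [ 765. -319.    0.]
(320, 122) [ 854. -189.    0.]
(600, 160) [ 725. -341.    0.]
(515, 95) [ 872. -163.    0.]
(570, 120) [ 815. -281.    0.]
(560, 5) [1087. -274.    0.]
(550, 225) [ 580. -225.    0.]
(165, 400) [212. 577.   0.]
(640, 400) [ 220. -389.    0.]
```

```bash
python3 -m handwheel '-1 -8 25 -29 0 0 0;-1 -8 25 -29 0 0 0;-1 -8 25 -29 0 0 0;-1 -8 25 -29 0 0 0;-1 -8 25 -29 0 0 0;-1 -8 25 -29 0 0 0;-1 0 30 -28 0 0 0;-1 0 30 -28 0 0 0;-1 0 30 -28 0 0 0;-1 0 30 -28 0 0 0'
python3 - <<'E'
from h import *
p,r,s=pose(); print(p.round(1),s['qpos'].round(2)); print(r.as_matrix().round(3))
E
```

```text
clock: 1.15
eef_pos: [378.0, -243.3, 285.1]
tool_rot: [-2.223, 1.567, 2.821]
force: [0.9, -0.7, -0.2]
width: 0.6
[ 378.  -243.3  285.1] [ 0.53  0.29 -0.03  1.98  0.01  0.88 -0.74]
[[-0.004  0.946  0.325]
 [ 0.001  0.325 -0.946]
 [-1.    -0.003 -0.002]]
```

```bash
python3 -m handwheel '-1 0 22 -36 0 0 0;-1 0 22 -36 0 0 0;-1 0 22 -36 0 0 0;-1 0 22 -36 0 0 0;-1 0 22 -36 0 0 0;-1 0 22 -36 0 0 0;-1 0 14 -43 0 0 0;-1 0 14 -43 0 0 0;-1 0 14 -43 0 0 0;-1 0 14 -43 0 0 0'; python3 -m handwheel '-1 0 0 0 0.11 0 0;-1 0 0 0 0.1 0 0;-1 0 0 0 0 0 0';  python3 - <<'E'
from h import *
p,r,s=pose(); print(p.round(1),s['qpos'].round(2)); print(r.as_matrix().round(3))
w=camera_params('wrist');cv2.imwrite('pics/w1.png',get_image('wrist'));print(w)
import pickle;pickle.dump(w,open('w1.pkl','wb'))
E
```

```text
clock: 2.15
eef_pos: [432.1, 201.3, 285.5]
tool_rot: [1.091, 1.57, -0.152]
force: [1.4, 0.9, -0.1]
width: -0.0
clock: 2.45
eef_pos: [430.1, 210.9, 285.1]
tool_rot: [3.079, 1.566, 1.634]
force: [-0.1, -0.6, 0.7]
width: 0.2
[430.1 210.9 285.1] [-0.37  0.33 -0.19  1.92  0.07  0.9  -2.04]
[[-0.     0.992  0.126]
 [ 0.005  0.126 -0.992]
 [-1.     0.    -0.005]]
{'fx': 362.75181979477793, 'fy': 362.75181979477793, 'cx': 318.5202721453161, 'cy': 238.25966565639453, 'k1': -0.01488983924279404, 'eye': array([500.80194403, 218.49752268, 419.48018428]), 'orientation': array([-0.28566134,  0.0044925 , -1.44519351])}
```

View pics/w1.png

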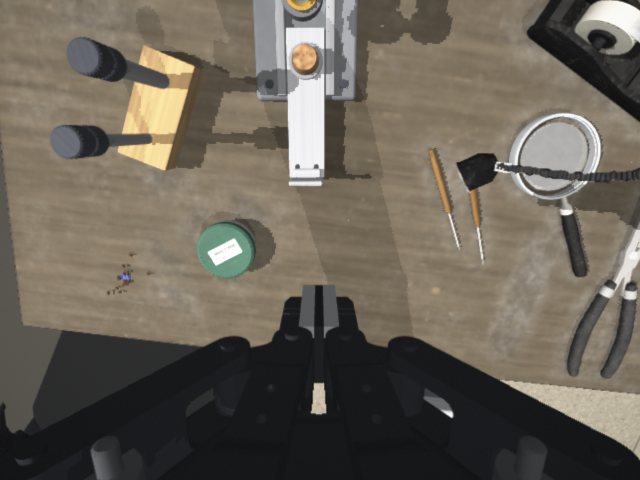

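Run:
```python
from h import *
crop(cv2.imread('pics/w1.png'),250,0,130,200,3,'pics/w1c.png')
```

```text
(no output)
```

View pics/w1c.png

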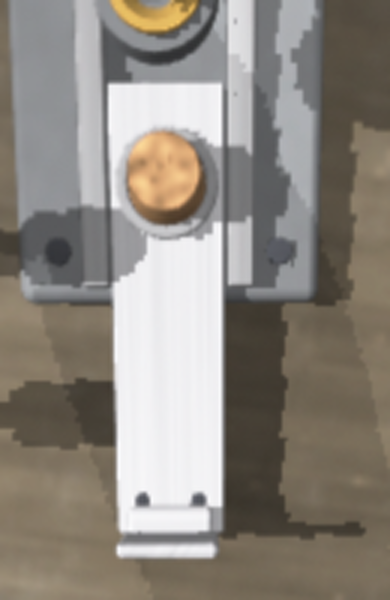

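Run:
```python
from h import *
import pickle
w=pickle.load(open('w1.pkl','rb'))
W=lambda u,v:(w,250+(u+.5)/3-.5,(v+.5)/3-.5)
for n,q,z in [('tabfl',(117,557),60.5),('tabfr',(217,556),60.5),('tabbl',(117,544),60.5),('tabbr',(217,542),60.5),('cork',(165,163),48.5),('stageL',(108,83),18.5),('stageR',(223,83),18.5),('stL2',(119,530),18.5),('stR2',(223,530),18.5),('baseL',(20,300),16),('baseR',(315,300),16)]: print(n,onz(*W(*q),z).round(1))
print('tin',onz(w,227,247,25).round(1))
```

```text
tabfl [446.4 243.   60.5]
tabfr [450.9 210.4  60.5]
tabbl [450.7 243.5  60.5]
tabbr [455.5 210.9  60.5]
cork [568.2 241.7  48.5]
stageL [595.3 265.   18.5]
stageR [600.  227.4  18.5]
stL2 [450.  246.2  18.5]
stR2 [454.8 208.4  18.5]
baseL [524.6 288.9  16. ]
baseR [537.4 186.9  16. ]
tin [362.  308.3  25. ]
```

Tab centre is about (448.6, 226.7), yaw about 0.126, and the cork-to-axis distance is about 38 mm, which is inside the 25–45 range. The wrist, top and scene measurements agree. I go down in front of the tab.

```bash
python3 -m handwheel '-1 0 -8 -7 0 0 0;-1 0 -8 -7 0 0 0;-1 48 0 0 0 0 0;-1 48 0 0 0 0 0;-1 48 0 0 0 0 0;-1 48 0 0 0 0 0;-1 30 0 0 0 0 0;-1 10 0 0 0 0 0;-1 0 0 0 0 0 0'
python3 - <<'E'
from h import *
p,r,s=pose(); print(p.round(1),s['qpos'].round(2)); print(r.as_matrix().round(3))
print('tool-to-tab',r.inv().apply(np.array([448.6,226.7,46])-p).round(1))
w=camera_params('wrist');cv2.imwrite('pics/w2.png',get_image('wrist'))
E
```

```text
clock: 3.4
eef_pos: [412.0, 227.9, 50.0]
tool_rot: [2.464, 1.556, 1.028]
force: [0.8, -0.4, 0.6]
width: 0.2
[412.  227.9  50. ] [-0.5   0.71 -0.09  2.16  0.21  0.26 -2.2 ]
[[ 0.008  0.991  0.135]
 [ 0.012  0.134 -0.991]
 [-1.     0.009 -0.011]]
tool-to-tab [ 4.3 36.1  6.2]
```

View pics/w2.png

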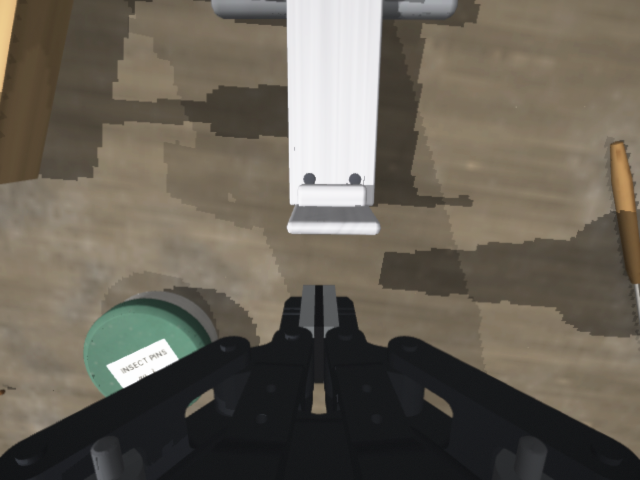

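Tab centre is at (334,225), and the jaws at (319,290) are about 6 mm to its left. I shift over and push.

```bash
python3 -m handwheel '-1 0 8 6 0 0 0;-1 3 10 0 0 0 0;-1 3 8 0 0 0 0;-1 0 8 0 0 0 0;-1 0 8 0 0 0 0;-1 0 8 0 0 0 0;-1 0 8 0 0 0 0;-1 0 0 0 0 0 0'
python3 - <<'E'
from h import *
p,r,s=pose(); print(p.round(1),s['qpos'].round(2),s['force'].round(1)); print(r.as_matrix().round(3))
w=camera_params('wrist');cv2.imwrite('pics/w3.png',get_image('wrist'))
E
```

```text
clock: 4.25
eef_pos: [475.8, 230.7, 50.0]
tool_rot: [2.412, 1.552, 0.975]
force: [-1.4, 0.1, 0.4]
width: -0.3
[475.8 230.7  50. ] [-0.41  0.75 -0.13  2.01  0.21  0.38 -2.14] [-1.4  0.1  0.4]
[[ 0.01   0.991  0.134]
 [ 0.015  0.134 -0.991]
 [-1.     0.012 -0.014]]
```

View pics/w3.png

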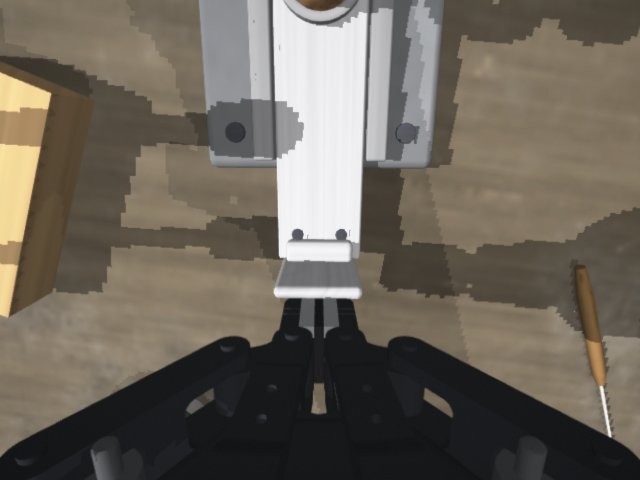

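```bash
for i in 1; do python3 -m handwheel '-1 0 4 0 0 0 0;-1 0 3 0 0 0 0;-1 0 3 0 0 0 0'; python3 -m handwheel '-1 0 3 0 0 0 0;-1 0 3 0 0 0 0'; python3 -m handwheel '-1 0 3 0 0 0 0;-1 0 3 0 0 0 0';done
```

```text
clock: 4.6
eef_pos: [475.9, 230.5, 50.0]
tool_rot: [-2.683, 1.56, 2.167]
force: [-7.5, -0.2, 5.6]
width: -0.1
clock: 4.8
eef_pos: [475.8, 230.5, 50.1]
tool_rot: [-1.986, 1.554, 2.866]
force: [-8.1, -1.0, 5.9]
width: -0.1
clock: 5.0
eef_pos: [475.8, 230.5, 50.1]
tool_rot: [-1.726, 1.545, 3.129]
force: [-7.7, 0.3, 5.2]
width: 0.1
```

```bash
python3 -m handwheel '-1 0 6 0 0 0 0;-1 0 6 0 0 0 0';python3 -m handwheel '-1 0 -10 0 0 0 0;-1 0 -15 0 0 0 0;-1 -40 0 0 0 0 0;-1 -48 0 0 0 0 0;-1 -48 0 0 0 0 0;-1 -48 0 0 0 0 0;-1 0 0 0 0 0 0'
python3 - <<'E'
from h import *
import pickle
p,r,s=pose(); print(p.round(1),s['qpos'].round(2),s['force'].round(1)); print(r.as_matrix().round(3))
w=camera_params('wrist');cv2.imwrite('pics/w4.png',get_image('wrist'));pickle.dump(w,open('w4.pkl','wb'))
cv2.imwrite('pics/t4.png',get_image('top'))
E
```

```text
clock: 5.2
eef_pos: [475.7, 230.2, 49.9]
tool_rot: [-1.54, 1.523, -2.965]
force: [-14.7, 0.1, 11.6]
width: -0.2
clock: 5.9
eef_pos: [464.0, 229.8, 243.3]
tool_rot: [-1.612, 1.536, -3.037]
force: [1.0, -0.0, 0.0]
width: 0.2
[464.  229.8 243.3] [-0.34  0.46 -0.24  1.85  0.12  0.88 -2.05] [ 1. -0.  0.]
[[-0.034  0.989  0.146]
 [-0.004  0.146 -0.989]
 [-0.999 -0.034 -0.001]]
```

View pics/w4.png

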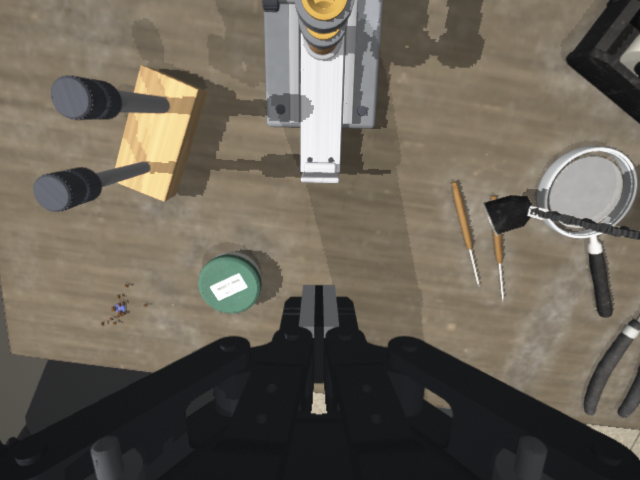

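Run:
```python
from h import *
a=cv2.imread('pics/w4.png')
crop(a,20,60,190,150,4,'pics/w4c.png')
crop(a,260,0,130,200,3,'pics/w4d.png')
```

```text
(no output)
```

View pics/w4c.png

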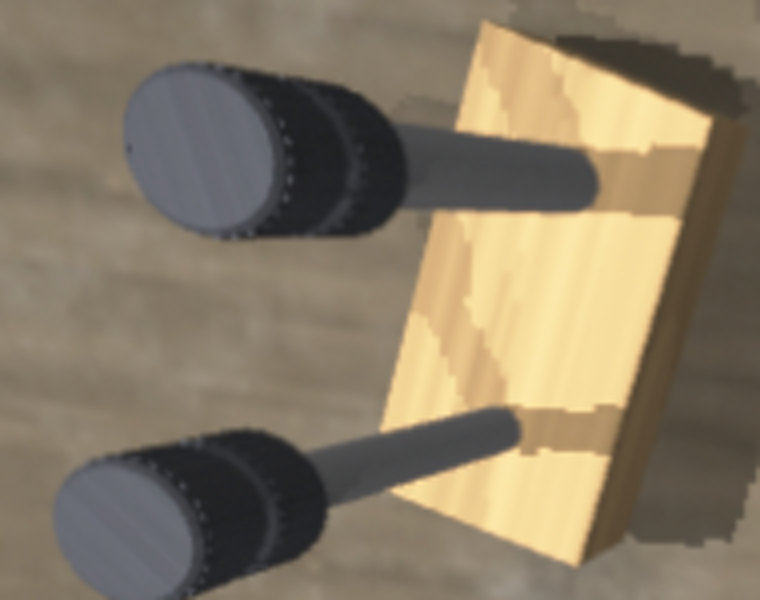

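View pics/w4d.png

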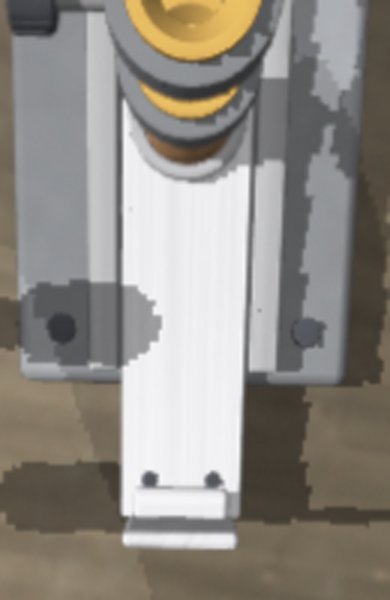

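Slim is confirmed: the shaft foot at w4c (505,425) is clearly thinner. Head top is at (125,530), and the tab top's front edge at w4d is (125..235, 546).

Run:
```python
from h import *
import pickle
w=pickle.load(open('w4.pkl','rb'))
C=lambda u,v:(w,20+(u+.5)/4-.5,60+(v+.5)/4-.5)
D=lambda u,v:(w,260+(u+.5)/3-.5,(v+.5)/3-.5)
for n,q,z in [('slimtop',(124,530),157),('slimfoot',(503,425),30),('thicktop',(200,148),157),('thickfoot',(578,180),30)]: print(n,onz(*C(*q),z).round(1))
for n,q in [('tl',(123,546)),('tr',(236,546))]: print(n,onz(*D(*q),60.5).round(1))
p,r,s=pose(); print('to slim', r.inv().apply(np.array([472.3,394,128])-p).round(1))
```

```text
slimtop [472.8 396.7 157. ]
slimfoot [473. 396.  30.]
thicktop [530.3 381.4 157. ]
thickfoot [530.4 379.3  30. ]
tl [484.7 248.1  60.5]
tr [489.4 215.7  60.5]
to slim [ 108.5   40.5 -162.9]
```

```bash
python3 -m handwheel '1 0 0 0 0 0 0.034;1 0 10 -42 0 0 0;1 0 10 -42 0 0 0;1 0 10 -42 0 0 0;1 0 8 -38 0 0 0;1 0 0 0 0 0 0;1 0 0 0 0 0 0'
python3 - <<'E'
from h import *
import pickle
p,r,s=pose(); print(p.round(1),s['qpos'].round(2),s['force'].round(1)); print(r.as_matrix().round(3))
w=camera_params('wrist');cv2.imwrite('pics/w5.png',get_image('wrist'));pickle.dump(w,open('w5.pkl','wb'))
print('to slim', r.inv().apply(np.array([472.8,396,128])-p).round(1))
E
```

```text
clock: 6.7
eef_pos: [473.0, 394.6, 224.2]
tool_rot: [-0.996, 1.545, -2.426]
force: [0.1, -1.3, 0.4]
width: 85.3
[473.  394.6 224.2] [-0.61  0.61 -0.22  1.6   0.15  0.97 -2.31] [ 0.1 -1.3  0.4]
[[-0.019  0.99   0.141]
 [-0.017  0.14  -0.99 ]
 [-1.    -0.021  0.014]]
to slim [96.2  2.  -2.7]
```

View pics/w5.png

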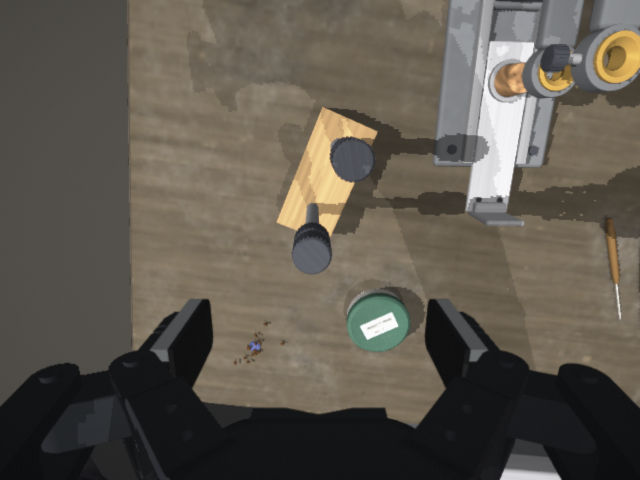

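```bash
cat >> h.py <<'E'
def need(xyz,yaw=0.126):
    p,r,s=pose()
    cy,sy=np.cos(yaw),np.sin(yaw)
    Rt=R.from_matrix(np.array([[0,cy,sy],[0,sy,-cy],[-1,0,0]]))
    print('pos',p.round(1),'shift',r.inv().apply(np.array(xyz)-p).round(1),'turn',(r.inv()*Rt).as_rotvec().round(4),'f',s['force'].round(1),'w',round(s['width'],1))
E
python3 - <<'E'
from h import *
import pickle
w=pickle.load(open('w5.pkl','rb'))
print(onz(w,312,254,157).round(1))
need([472.8,396,128])
crop(cv2.imread('pics/w5.png'),260,90,130,190,3,'pics/w5c.png')
E
```

```text
[473.5 397.  157. ]
pos [472.5 395.  224.2] shift [96.2  2.6 -2.2] turn [0.0152 0.0131 0.0219] f [-1.   1.1  0.2] w 85.4
```

View pics/w5c.png

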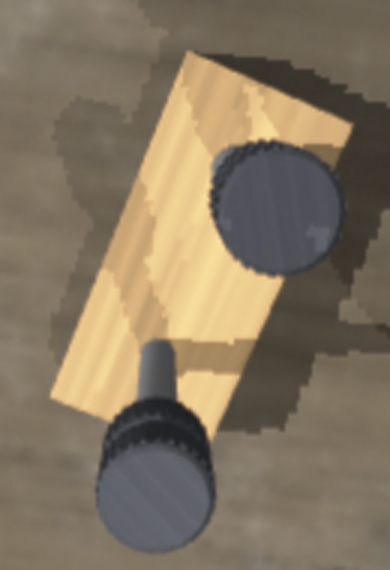

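```bash
python3 -m handwheel '1 0 0 -3 0.015 0.013 0.022;1 30 2 0 0 0 0;1 0 0 0 0 0 0';python3 -c "
from h import *
need([473,396.5,128])"
```

```text
clock: 7.05
eef_pos: [474.6, 393.4, 191.6]
tool_rot: [-0.278, 1.567, -1.727]
force: [0.0, -0.6, -0.5]
width: 85.4
pos [474.6 393.4 191.6] shift [63.6 -1.1 -3.5] turn [-0.0044  0.0039  0.0011] f [ 0.  -0.6 -0.5] w 85.4
```

```bash
python3 -m handwheel '1 0 -1 -4 -0.004 0.004 0;1 25 0 0 0 0 0;1 25 0 0 0 0 0;1 8 0 0 0 0 0;1 0 0 0 0 0 0';python3 -c "
from h import *
need([473,396.5,128])
cv2.imwrite('pics/w6.png',get_image('wrist'))"
```

```text
clock: 7.55
eef_pos: [476.3, 396.4, 137.2]
tool_rot: [2.209, 1.565, 0.759]
force: [-0.3, 0.4, 0.0]
width: 85.4
pos [476.3 396.4 137.2] shift [ 9.2 -3.3 -0.5] turn [-0.0046 -0.0033 -0.0045] f [-0.3  0.4  0. ] w 85.4
```

View pics/w6.png

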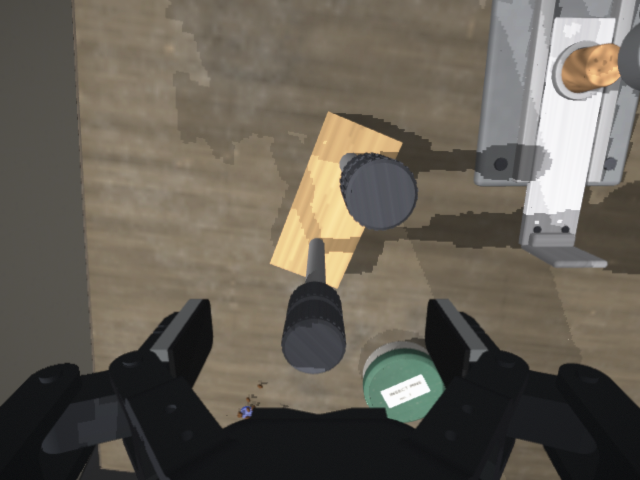

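```bash
python3 -m handwheel '1 5 -3 -1 -0.004 -0.003 -0.004;1 4 0 0 0 0 0;1 0 0 0 0 0 0';python3 -c "
from h import *
need([473,396.5,128])"
```

```text
clock: 7.9
eef_pos: [474.7, 398.7, 131.5]
tool_rot: [2.182, 1.565, 0.737]
force: [-0.4, 0.1, -0.1]
width: 85.3
pos [474.7 398.7 131.5] shift [ 3.5 -1.9  2. ] turn [-0.0005 -0.0036 -0.0051] f [-0.4  0.1 -0.1] w 85.3
```

```bash
python3 -m handwheel '1 3 -2 2 0 -0.006 -0.007;1 0 0 0 0 0 0';python3 -c "
from h import *
need([473,396.5,128])
w=camera_params('wrist');a=get_image('wrist');cv2.imwrite('pics/w7.png',a)
print(proj(w,[[473,396.5,157]]))"
```

```text
clock: 8.1
eef_pos: [473.0, 396.6, 129.0]
tool_rot: [-0.581, 1.568, -2.027]
force: [0.7, 1.0, 0.5]
width: 85.7
pos [473.  396.6 129. ] shift [ 1.  -0.   0.1] turn [-0.0003  0.0023  0.0015] f [0.7 1.  0.5] w 85.7
[[317.12050382 351.91345504]]
```

View pics/w7.png

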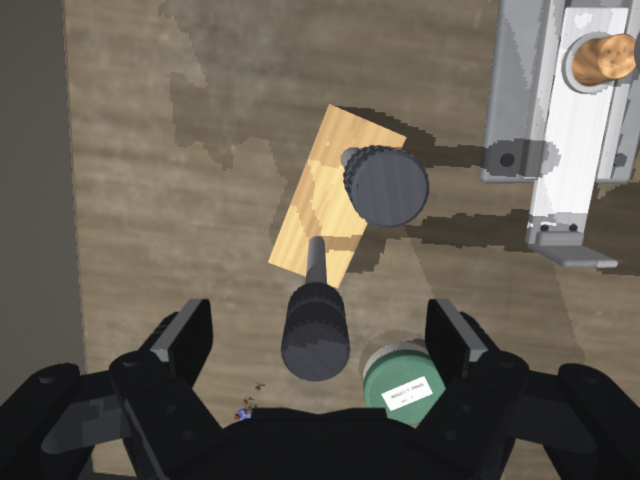

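The head top is seen at (316,350) and was predicted at (317,352). It is centred, so I close.

```bash
python3 -m handwheel '-1 0 0 0 0 0 0;-1 0 0 0 0 0 0;-1 0 0 0 0 0 0;-1 0 0 0 0 0 0;-1 0 0 0 0 0 0;-1 0 0 0 0 0 0';python3 -c "
from h import *
need([473,396.5,128])
w=camera_params('wrist');a=get_image('wrist');cv2.imwrite('pics/w8.png',a)"
```

```text
clock: 8.75
eef_pos: [473.4, 397.4, 129.8]
tool_rot: [-0.126, 1.57, -1.571]
force: [0.2, 0.1, -0.3]
width: 22.9
pos [473.4 397.4 129.8] shift [ 1.8 -0.5  0.9] turn [-0.0002  0.0008  0.0001] f [ 0.2  0.1 -0.3] w 22.9
```

View pics/w8.png

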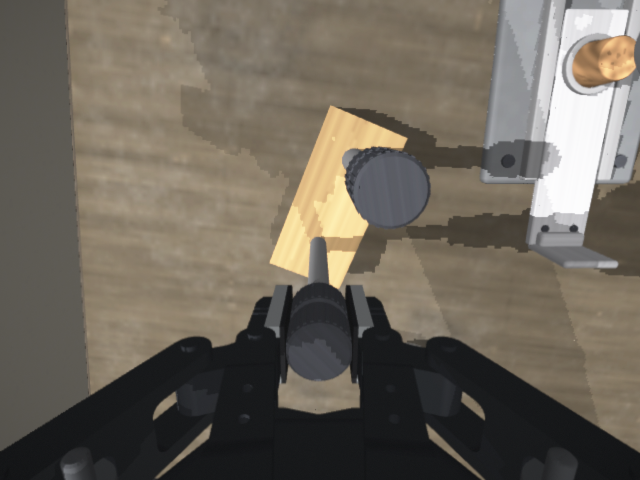

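```bash
python3 -m handwheel '-1 -10 0 0 0 0 0;-1 -15 0 0 0 0 0;-1 -25 0 0 0 0 0;-1 -30 0 0 0 0 0;-1 -35 0 0 0 0 0;-1 -35 0 0 0 0 0;-1 -20 0 0 0 0 0;-1 0 0 0 0 0 0';python3 -c "
from h import *
need([604.3,246.3,290])
w=camera_params('wrist');a=get_image('wrist');cv2.imwrite('pics/w9.png',a)
cv2.imwrite('pics/s9.png',get_image('scene'))"
```

```text
clock: 9.6
eef_pos: [471.9, 395.4, 306.5]
tool_rot: [-0.828, 1.563, -2.273]
force: [0.2, 0.2, -2.4]
width: 22.6
pos [471.9 395.4 306.5] shift [ 16.7 112.7 164.5] turn [0.0001 0.0052 0.0057] f [ 0.2  0.2 -2.4] w 22.6
```

View pics/w9.png

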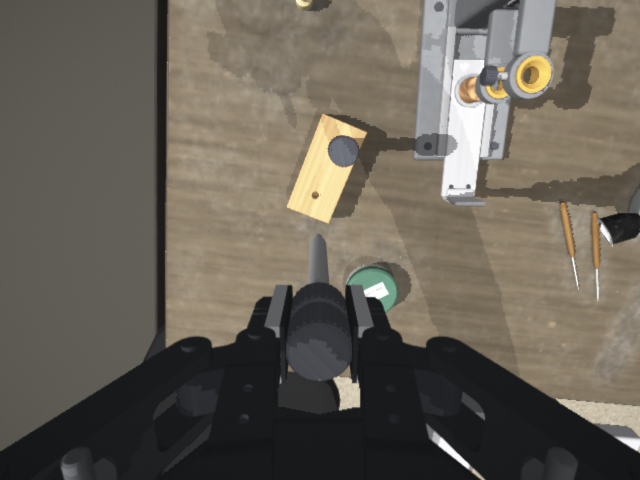

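View pics/s9.png

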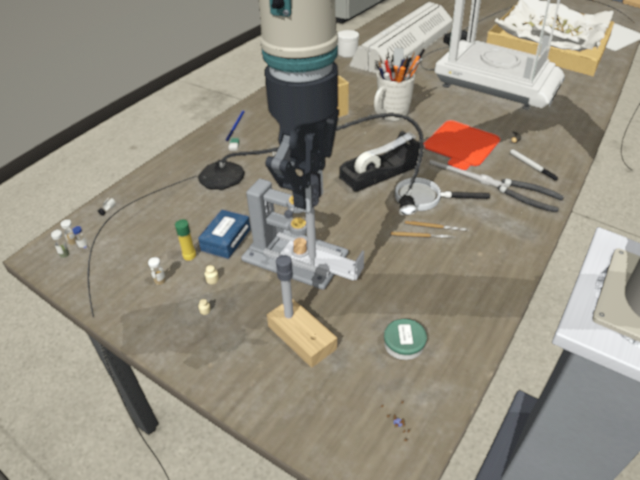

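```bash
python3 -m handwheel '-1 -2 22 32 0 0.005 0.006;-1 -2 22 32 0 0 0;-1 -2 22 32 0 0 0;-1 -2 22 32 0 0 0;-1 -2 22 30 0 0 0;-1 0 0 0 0 0 0;-1 0 0 0 0 0 0';python3 -c "
from h import *
import pickle
need([604.3,246.3,290])
w=camera_params('wrist');p,r,s=pose();a=get_image('wrist');cv2.imwrite('pics/w10.png',a);pickle.dump((w,p,r),open('w10.pkl','wb'))
for d in (-8,-28,-60,-100,-115.8):print(d,proj(w,[p+r.apply([-d,0,0])]).round(1))
print('guide',proj(w,[[604.3,246.3,146]]))"
```

```text
clock: 10.4
eef_pos: [596.7, 243.7, 296.4]
tool_rot: [-1.17, 1.537, -2.609]
force: [-0.2, 0.4, -2.5]
width: 22.6
pos [596.7 243.7 296.4] shift [ 6.1  8.  -1.7] turn [0.0058 0.0131 0.0306] f [-0.2  0.4 -2.5] w 22.6
-8 [[316.9 303.3]]
-28 [[317.1 284.6]]
-60 [[317.3 261.8]]
-100 [[317.5 241.4]]
-115.8 [[317.5 235. ]]
guide [[313.18877781 208.27061048]]
```

View pics/w10.png

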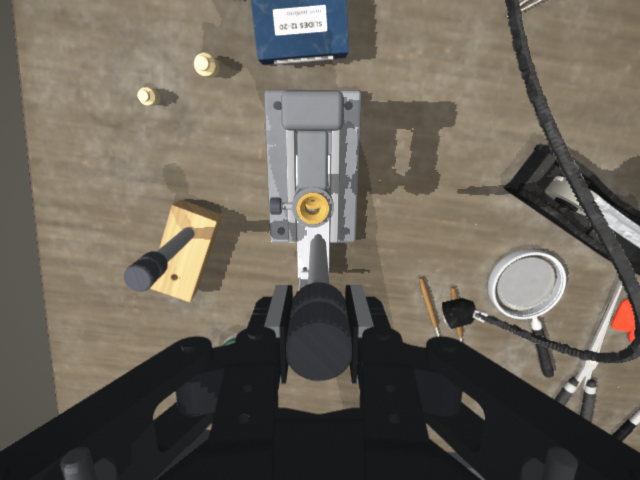

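Run:
```python
from h import *
import pickle
w,p,r=pickle.load(open('w10.pkl','rb'))
a=cv2.imread('pics/w10.png')
crop(a,280,180,75,90,7,'pics/w10c.png')
hsv=cv2.cvtColor(a,cv2.COLOR_BGR2HSV)
m=cv2.inRange(hsv,(15,120,60),(35,255,255));m[:, :290]=0;m[:,340:]=0;m[:180]=0;m[240:]=0
c=max(cv2.findContours(m,0,2)[0],key=cv2.contourArea)
print(cv2.minEnclosingCircle(c),cv2.fitEllipse(c),onz(w,*cv2.minEnclosingCircle(c)[0],146))
```

```text
((312.3793029785156, 207.7586212158203), 15.953554153442383) ((312.44403076171875, 207.81411743164062), (30.62980079650879, 31.23211669921875), 82.32142639160156) [604.63232783 246.99309227 146.        ]
```

View pics/w10c.png

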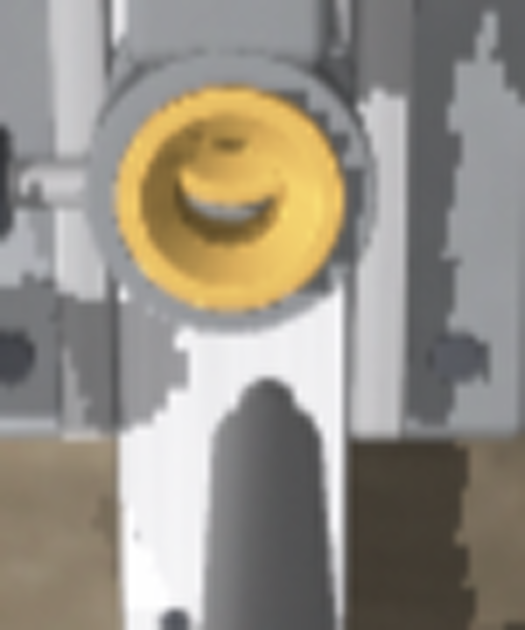

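```bash
python3 -m handwheel '-1 0 0 0 0.006 0.013 0.031;-1 0 0 0 0 0 0';python3 -c "
from h import *
need([604.4,246.7,280])"
```

```text
clock: 10.65
eef_pos: [595.0, 243.5, 293.5]
tool_rot: [-0.95, 1.566, -2.394]
force: [0.3, 0.7, -1.4]
width: 22.6
pos [595.  243.5 293.5] shift [13.4  9.7 -2.1] turn [0.0013 0.0025 0.0036] f [ 0.3  0.7 -1.4] w 22.6
```

```bash
python3 -m handwheel '-1 6 10 -2 0.001 0.003 0.004;-1 0 0 0 0 0 0';python3 -c "
from h import *
import pickle
need([604.4,246.7,280])
w=camera_params('wrist');p,r,s=pose();a=get_image('wrist');cv2.imwrite('pics/w11.png',a);pickle.dump((w,p,r),open('w11.pkl','wb'))
for d in (-60,-100,-115.8):print(d,proj(w,[p+r.apply([-d,0,0])]).round(1))
print('guide',proj(w,[[604.4,246.7,146]]))
crop(a,280,160,75,90,7,'pics/w11c.png')"
```

```text
clock: 10.85
eef_pos: [604.0, 248.6, 286.3]
tool_rot: [-2.013, 1.569, 2.829]
force: [-0.9, 0.3, -2.5]
width: 22.6
pos [604.  248.6 286.3] shift [6.3 0.2 2. ] turn [ 0.0034 -0.0006  0.0014] f [-0.9  0.3 -2.5] w 22.6
-60 [[317.3 261.8]]
-100 [[317.5 241.4]]
-115.8 [[317.5 235. ]]
guide [[320.23929363 226.0267617 ]]
```

View pics/w11c.png

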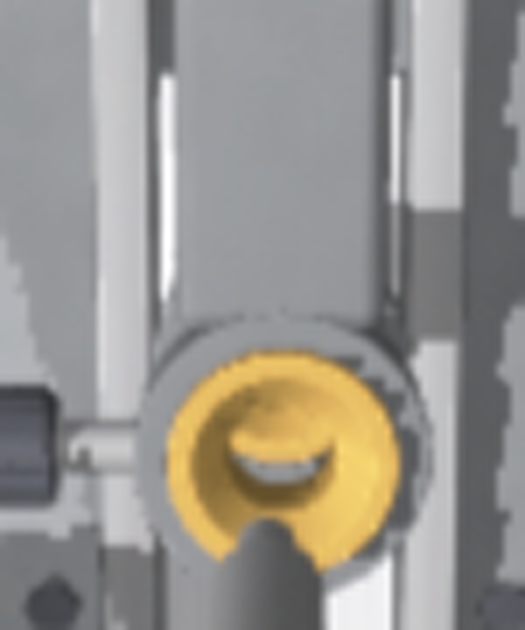

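Run:
```python
from h import *
import pickle
w,p,r=pickle.load(open('w11.pkl','rb'))
a=cv2.imread('pics/w11.png')
print(a[226:246,318].tolist())
def outline(d,rad,off=0):
    th=np.linspace(0,2*np.pi,73)
    P=[p+r.apply([d,rad*np.cos(t)+off,rad*np.sin(t)+.5]) for t in th]
    return proj(w,P)
for off in (0,-1,-2,-3):
  print(off,'pin tip v',outline(115.8,3,off)[:,1].min().round(1),'shoulder v',outline(99.8,5.5,off)[:,1].min().round(1),'u',outline(99.8,5.5,off)[:,0].min().round(1),outline(99.8,5.5,off)[:,0].max().round(1))
  for d in (-27.2,8.8): o=outline(d,12.5,off);print('  head',d,o.min(0).round(1),o.max(0).round(1))
crop(a,270,220,100,170,4,'pics/w11d.png')
```

```text
[[137, 151, 159], [151, 149, 148], [133, 135, 137], [63, 89, 106], [43, 81, 101], [46, 85, 106], [60, 112, 140], [85, 140, 174], [90, 99, 108], [91, 90, 90], [91, 90, 91], [95, 95, 95], [96, 94, 94], [95, 94, 93], [95, 93, 93], [95, 93, 93], [95, 93, 93], [95, 93, 92], [93, 92, 91], [93, 92, 92]]
0 pin tip v 231.0 shoulder v 233.7 u 310.1 326.4
  head -27.2 [281.1 317.3] [354.8 381.5]
  head 8.8 [289.3 275.7] [346.8 328. ]
-1 pin tip v 232.3 shoulder v 235.1 u 310.1 326.4
  head -27.2 [281.2 320. ] [354.7 383.9]
  head 8.8 [289.3 277.9] [346.8 330. ]
-2 pin tip v 233.7 shoulder v 236.5 u 310.1 326.3
  head -27.2 [281.3 322.7] [354.6 386.3]
  head 8.8 [289.4 280. ] [346.7 332. ]
-3 pin tip v 235.0 shoulder v 238.0 u 310.1 326.3
  head -27.2 [281.4 325.4] [354.5 388.7]
  head 8.8 [289.4 282.2] [346.7 334. ]
```

View pics/w11d.png

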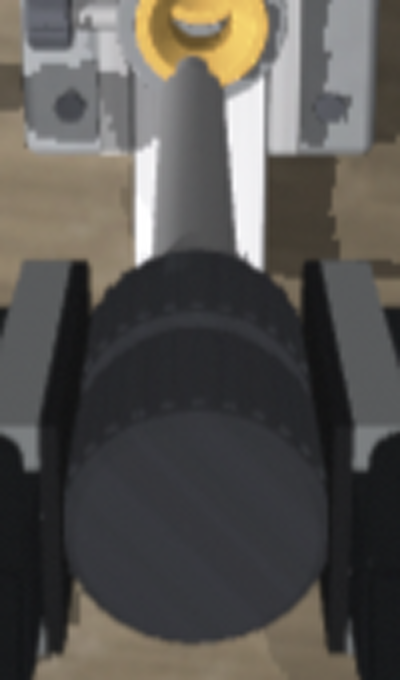

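```bash
python3 -m handwheel '-1 8 1.5 1.5 0.003 0 0.001;-1 6 0 0 0 0 0;-1 0 0 0 0 0 0';python3 -c "
from h import *
need([604.4,246.7,280])
w=camera_params('wrist');p,r,s=pose();a=get_image('wrist');cv2.imwrite('pics/w12.png',a)
crop(a,280,180,75,80,7,'pics/w12c.png')
b=get_image('scene');crop(b,250,150,100,130,4,'pics/s12c.png')
ps=camera_params('scene')
print('scene tip',proj(ps,[p+r.apply([115.8,-1.3,.5]),[604.4,246.7,146]]))
"
```

```text
clock: 11.2
eef_pos: [605.0, 248.5, 271.1]
tool_rot: [-2.186, 1.569, 2.655]
force: [0.1, -1.1, -1.8]
width: 22.6
pos [605.  248.5 271.1] shift [-8.9 -0.9  1.7] turn [ 0.0019 -0.0011  0.0015] f [ 0.1 -1.1 -1.8] w 22.6
scene tip [[296.28863747 195.41028548]
 [296.62827861 199.28019672]]
```

View pics/w12c.png

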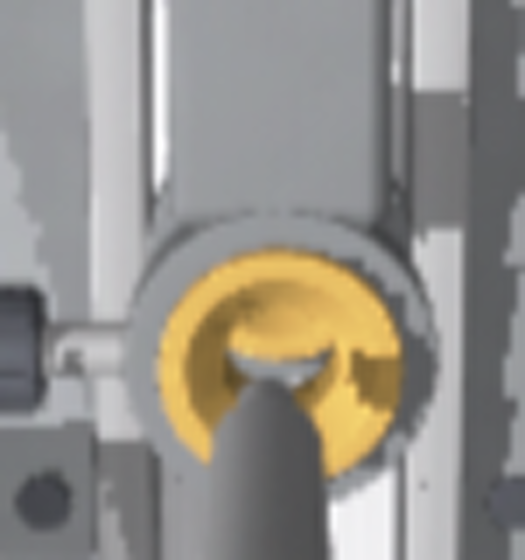

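View pics/s12c.png

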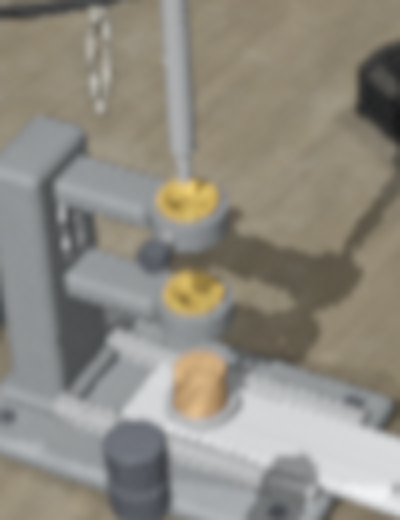

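```bash
python3 -m handwheel '-1 2 0.5 1.3 0.002 0 0.001;-1 4 0 0 0 0 0;-1 0 0 0 0 0 0';python3 -c "
from h import *
need([604.4,246.7,280])
w=camera_params('wrist');p,r,s=pose();a=get_image('wrist');cv2.imwrite('pics/w13.png',a)
crop(a,280,180,75,80,7,'pics/w13c.png')
"
```

```text
clock: 11.6
eef_pos: [606.5, 247.1, 266.2]
tool_rot: [2.249, 1.568, 0.804]
force: [-1.0, -0.3, -2.6]
width: 22.5
pos [606.5 247.1 266.2] shift [-13.8  -2.1   0.2] turn [-0.0007 -0.0016 -0.0019] f [-1.  -0.3 -2.6] w 22.5
```

View pics/w13c.png

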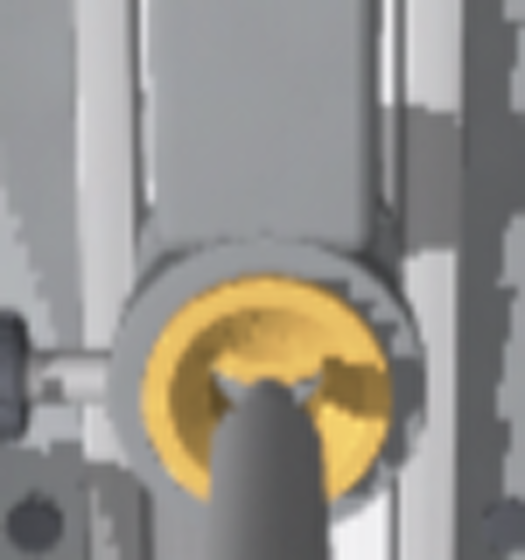

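```bash
python3 -m handwheel '-1 5 -0.4 0 -0.001 -0.001 -0.002;-1 5 0 0 0 0 0;-1 0 0 0 0 0 0';python3 -c "
from h import *
need([604.4,246.7,280])
w=camera_params('wrist');p,r,s=pose();a=get_image('wrist');cv2.imwrite('pics/w14.png',a)
crop(a,280,180,75,80,7,'pics/w14c.png')
"
```

```text
clock: 11.95
eef_pos: [606.4, 247.1, 255.9]
tool_rot: [2.262, 1.57, 0.817]
force: [-0.8, 1.2, -2.4]
width: 22.7
pos [606.4 247.1 255.9] shift [-24.1  -2.    0.2] turn [ 0.0003 -0.0007 -0.0008] f [-0.8  1.2 -2.4] w 22.7
```

View pics/w14c.png

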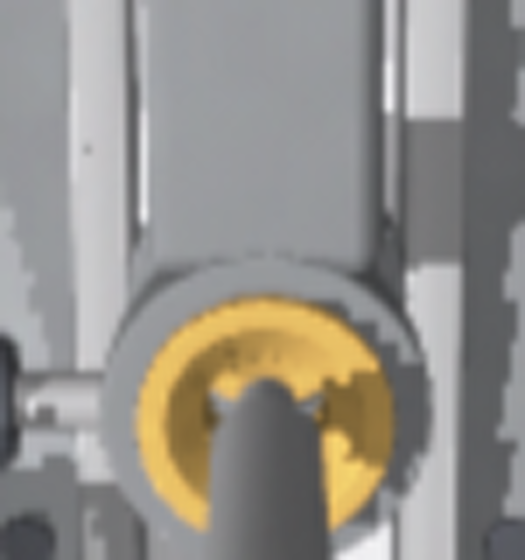

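```bash
python3 -m handwheel '-1 5 -0.3 -0.2 0 0 0;-1 3 0 0 0 0 0;-1 0 0 0 0 0 0';python3 -c "
from h import *
need([604.4,246.7,280])
w=camera_params('wrist');p,r,s=pose();a=get_image('wrist');cv2.imwrite('pics/w15.png',a)
crop(a,280,180,75,100,6,'pics/w15c.png')
"
```

```text
clock: 12.3
eef_pos: [606.3, 247.5, 247.7]
tool_rot: [2.148, 1.569, 0.703]
force: [0.4, -1.3, -2.3]
width: 22.6
pos [606.3 247.5 247.7] shift [-32.3  -1.9   0.5] turn [ 0.0003 -0.001  -0.0015] f [ 0.4 -1.3 -2.3] w 22.6
```

View pics/w15c.png

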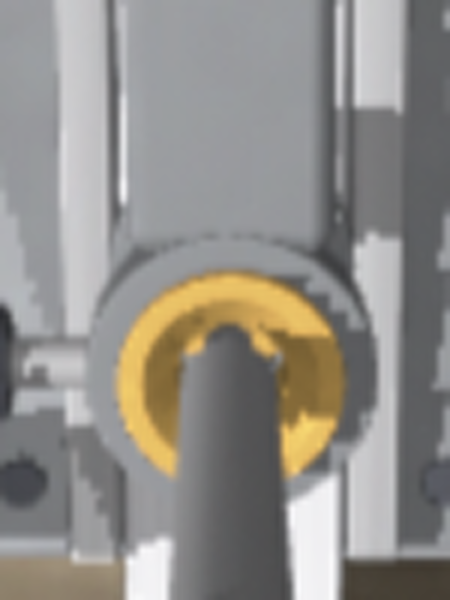

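```bash
python3 -m handwheel '-1 3 0 0.2 0 -0.001 -0.001;-1 3 0 0 0 0 0;-1 0 0 0 0 0 0';python3 -m handwheel '-1 3 0 0 0 0 0;-1 0 0 0 0 0 0';python3 -c "
from h import *
need([604.4,246.7,280])
"
```

```text
clock: 12.65
eef_pos: [606.5, 247.5, 241.6]
tool_rot: [1.732, 1.57, 0.287]
force: [0.5, 0.1, -2.0]
width: 22.6
clock: 12.85
eef_pos: [606.2, 247.4, 238.2]
tool_rot: [1.483, 1.57, 0.039]
force: [-0.8, -0.8, -1.3]
width: 22.6
pos [606.2 247.4 238.2] shift [-41.8  -1.8   0.4] turn [ 0.0003  0.     -0.0003] f [-0.8 -0.8 -1.3] w 22.6
```

```bash
python3 -m handwheel '-1 4 0 0 0 0 0;-1 4 0 0 0 0 0;-1 4 0 0 0 0 0;-1 0 0 0 0 0 0';python3 -c "
from h import *
need([606.3,247.4,210])
"; python3 -m handwheel '-1 4 0 0 0 0 0;-1 4 0 0 0 0 0;-1 4 0 0 0 0 0;-1 0 0 0 0 0 0';python3 -c "
from h import *
need([606.3,247.4,210])
cv2.imwrite('pics/w16.png',get_image('wrist'))
crop(get_image('scene'),250,150,100,130,4,'pics/s16c.png')
"
```

```text
clock: 13.25
eef_pos: [606.0, 247.3, 225.1]
tool_rot: [0.149, 1.571, -1.295]
force: [0.5, -0.6, -2.9]
width: 22.5
pos [606.  247.3 225.1] shift [15.1  0.3 -0. ] turn [ 0.0003  0.0001 -0.    ] f [ 0.5 -0.6 -2.9] w 22.5
clock: 13.65
eef_pos: [606.1, 247.3, 211.8]
tool_rot: [-0.791, 1.571, -2.236]
force: [-1.1, -0.4, -1.2]
width: 22.9
pos [606.1 247.3 211.8] shift [ 1.8  0.2 -0.1] turn [0.0002 0.0001 0.0001] f [-1.1 -0.4 -1.2] w 22.9
```

View pics/s16c.png

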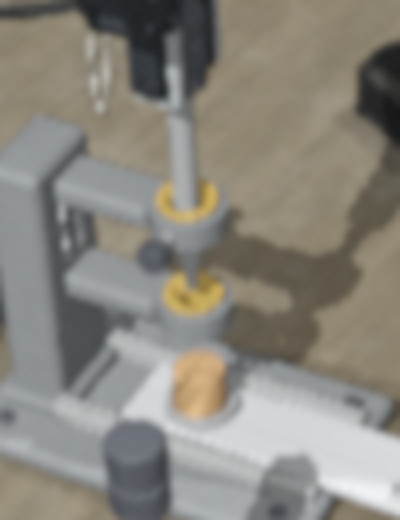

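The pin is just over the middle of the lower bush: s16c shows it at (195,288) and the bush at (194,293). I go on down.

```bash
python3 -m handwheel '-1 4 0 0 0 0 0;-1 4 0 0 0 0 0;-1 4 0 0 0 0 0;-1 0 0 0 0 0 0';python3 -c "
from h import *
need([606.2,247.4,190])
"; python3 -m handwheel '-1 3 0 0 0 0 0;-1 3 0 0 0 0 0;-1 2 0 0 0 0 0;-1 0 0 0 0 0 0';python3 -c "
from h import *
need([606.2,247.4,190])
"
```

```text
clock: 14.15
eef_pos: [606.2, 247.5, 199.8]
tool_rot: [1.902, 1.57, 0.458]
force: [-0.5, -1.0, -2.9]
width: 22.7
pos [606.2 247.5 199.8] shift [9.8 0.  0.1] turn [ 0.0003 -0.0002 -0.0006] f [-0.5 -1.  -2.9] w 22.7
clock: 14.55
eef_pos: [606.3, 247.6, 191.0]
tool_rot: [1.952, 1.57, 0.508]
force: [-0.0, 0.2, -2.2]
width: 22.5
pos [606.3 247.6 191. ] shift [ 1.  -0.2  0.2] turn [ 0.0003 -0.0004 -0.0009] f [-0.   0.2 -2.2] w 22.5
```

```bash
python3 -m handwheel '-1 3 0 0 0 0 0;-1 3 0 0 0 0 0;-1 0 0 0 0 0 0';python3 -c "
from h import *
need([606.2,247.5,168.5])
"; python3 -m handwheel '-1 3 0 0 0 0 0;-1 3 0 0 0 0 0;-1 0 0 0 0 0 0';python3 -c "
from h import *
need([606.2,247.5,168.5])
crop(get_image('scene'),250,150,100,130,4,'pics/s17c.png')
"
```

```text
clock: 14.85
eef_pos: [606.3, 247.5, 184.5]
tool_rot: [1.883, 1.57, 0.439]
force: [-0.4, 0.3, -3.0]
width: 22.5
pos [606.3 247.5 184.5] shift [16.  -0.1  0. ] turn [ 0.0002 -0.0003 -0.0009] f [-0.4  0.3 -3. ] w 22.5
clock: 15.15
eef_pos: [606.3, 247.5, 178.0]
tool_rot: [1.867, 1.57, 0.422]
force: [0.3, -0.0, -2.0]
width: 22.5
pos [606.3 247.5 178. ] shift [ 9.5 -0.1 -0. ] turn [ 0.0002 -0.0003 -0.0008] f [ 0.3 -0.  -2. ] w 22.5
```

View pics/s17c.png

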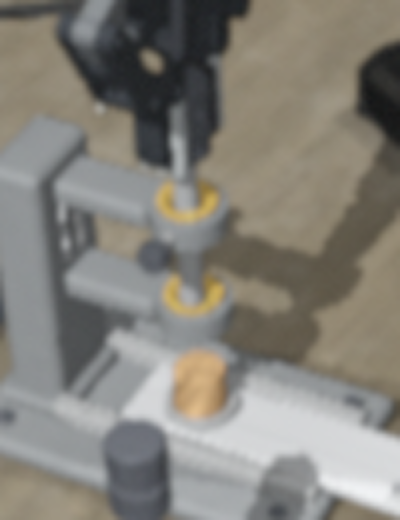

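```bash
python3 -m handwheel '-1 3 0 0 0 0 0;-1 3 0 0 0 0 0;-1 2.5 0 0 0 0 0;-1 0 0 0 0 0 0;-1 0 0 0 0 0 0';python3 -c "
from h import *
need([606.2,247.5,168.5])
cv2.imwrite('pics/w18.png',get_image('wrist'))
crop(get_image('scene'),250,150,100,130,4,'pics/s18c.png')
cv2.imwrite('pics/t18.png',get_image('top'))
"
```

```text
clock: 15.7
eef_pos: [606.4, 247.6, 169.0]
tool_rot: [1.918, 1.57, 0.474]
force: [-0.4, 0.3, -1.6]
width: 22.6
pos [606.4 247.6 169. ] shift [ 0.5 -0.2  0.1] turn [ 0.0002 -0.0004 -0.001 ] f [-0.4  0.3 -1.6] w 22.6
```

View pics/s18c.png

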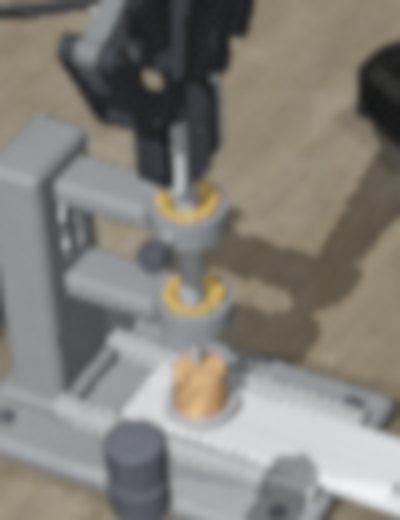

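View pics/w18.png

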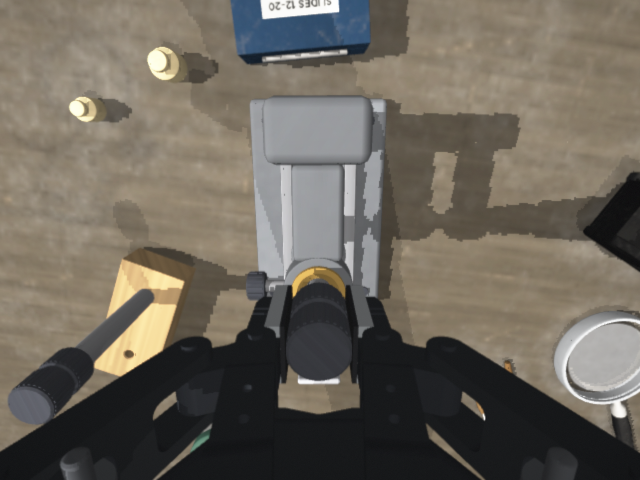

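```bash
python3 -c "
from h import *
b=get_image('scene');crop(b,285,225,32,35,16,'pics/s19.png')
p=camera_params('scene')
for z in (48.5,50,52,53,55,58,69):print(z,(proj(p,[[604.4,246.7,z]])[0]-[285,225])*16+8)
"
```

```text
48.5 [238.65936853 278.28864305]
50 [238.01357668 268.49801511]
52 [237.15063639 255.41166136]
53 [236.71835693 248.85465636]
55 [235.85217559 235.71291134]
58 [234.54883632 215.93071934]
69 [229.72785923 142.67518988]
```

View pics/s19.png

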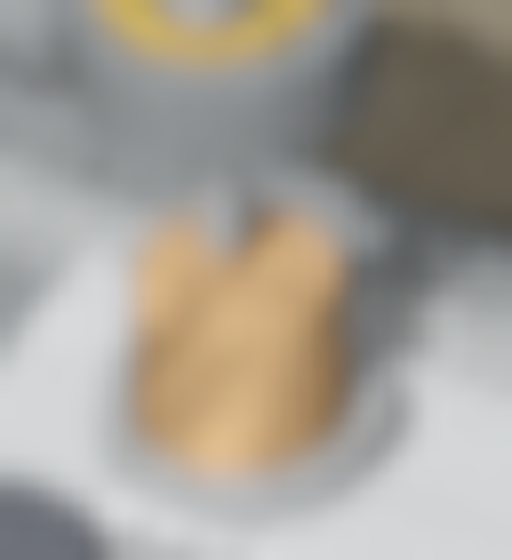

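```bash
python3 -m handwheel '-1 0.8 0 0 0 0 0;-1 0 0 0 0 0 0;-1 0 0 0 0 0 0;-1 0 0 0 0 0 0';python3 -c "
from h import *
need([606.2,247.5,168.5]);s=pose()[2];print(abs(s['qd']).max())
a=get_image('top');d=cv2.absdiff(a,cv2.imread('pics/top0.png'))
for n,(u,v) in dict(tin=(298,330),wl=(270,161),ws=(241,180),thick=(258,236)).items():print(n,d[v-8:v+8,u-8:u+8].mean())
need([606.2,247.5,168.5])
crop(a,220,130,200,220,2,'pics/t20.png')"
```

```text
clock: 16.3
eef_pos: [606.4, 247.6, 168.4]
tool_rot: [1.917, 1.569, 0.473]
force: [-0.7, 0.7, -2.4]
width: 22.8
pos [606.4 247.6 168.4] shift [-0.1 -0.2  0.1] turn [ 0.0003 -0.0005 -0.0013] f [-0.7  0.7 -2.4] w 22.8
0.0011057735169309917
tin 8.712239583333334
wl 7.868489583333333
ws 7.795572916666667
thick 5.9375
pos [606.4 247.6 168.4] shift [-0.1 -0.2  0.1] turn [ 0.0002 -0.0004 -0.0013] f [ 0.5 -0.2 -2.6] w 22.3
```

View pics/t20.png

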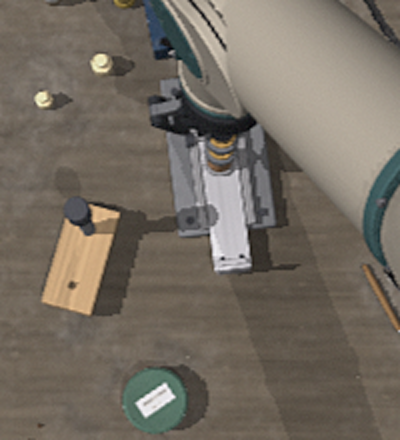

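```bash
python3 -c "
from cell import ctrl
print(ctrl.finish_job())"
```

```text
the job is handed in; nothing more can be done
None
```

The penetrometer is set up and the job was handed in at about 16.4 s of the 54 s allowed. The system gives no verdict, so what follows is from my own checks.

- **Stage:** I pushed the tab with the shut fingers until it stopped moving, at about 15 N of push. The tab's front then measured about 118 mm from the guides' axis, against 119 mm expected at home.
- **Plunger:** I lifted the slim plunger, the one nearer the robot with the thinner shaft, and lowered it through the upper and then the lower guide. I saw no contact force above noise. The sensor showed about 2.4 N throughout, which is the plunger's own weight.
- **Tip height:** From the grasp height, the tip is about 4 mm above the cork. In the last 0.8 mm I lowered it from about 4.7 mm. A rough reading in the scene camera before that step gave about 5.5 mm, with 1 mm or so of doubt. A dark gap seemed to show between pin and cork, and nothing was pushing up on the tool.
- **At the end:** The gripper holds the head at a 22–23 mm opening and the arm is still.
- **Other things:** The thick plunger stands in its own hole, and the tin and weights look unmoved. A pixel difference against the first top picture gave about 6–9 grey levels on all four, probably noise and light. I compared exact positions only for the tin.

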